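Lamp check: hold the sensor wand inside the lamp chamber

TASK

Check the lamp of the small bench lamp chamber: pull the gate over its front slot fully up by the knob, so that it stays open, then pick up the slim sensor wand by its handle and pass its blade, level and with the round window facing up, straight through the slot until the window is right under the lamp. Finish while still holding it steady there for the reading, the blade not leaning hard on the slot; leave the other things where they are and do not force the wand against the chamber.

Things in the scene. Friction and masses are not known exactly. Their poses are not given: they have to be found in the camera images.
- chamber: Lamp chamber, fixed: grey sheet-metal box 110 mm deep (x), 112 wide (y), 105 high, amber panes in its sides, a finned cooler on the roof (top at 125 mm, 32 to 82 mm behind the front face). Origin on the bench below the slot, in the plane of the front face; x points level into the box through the slot, y left as seen looking in, z up. Its x lies within 18 degrees of straight away from the robot.
- slot (a point): Centre of the slot's mouth in the front face, 55 mm above the bench, axes as chamber. The slot is a level rectangle 26 mm wide (y), 10 mm high (z) through a 5 mm plate, edges bevelled 1.5 mm outside: 2 mm of clearance on each side of the wand's blade. Gate guides stand 9 mm proud of the face, 20 to 28 mm either side of the middle. Nothing is inside at the slot's height.
- lamp_spot (a point): The point right under the lamp, 50 mm straight behind the mouth of the slot at the same height (55 mm), axes as chamber; this is where the wand's window belongs. The lamp's snout ends 22 mm above it.
- gate (a joint): Lift gate, a 42 x 34 mm steel plate that slides straight up in front of the slot: 0 = down (slot covered), 0.032 m = fully up. Its lower edge is 38 mm above the bench when down; above 0.024 the slot is clear. About 3 N lifts it; it stays where it is left.
- gate_knob (a point): Middle of the gate's knob, an upright black knurled cylinder 17 mm in diameter and 24 mm high on a 6 mm rod, standing above the front edge of the roof; 129 mm above the bench when the gate is down, and it rises with the gate. Axes as chamber. It lies 3.5 mm in front of the front face.
- wand: Sensor wand, loose, flat, window up, 75 to 150 g. Handle: grey rounded bar 90 (x) x 24 (y) x 20 mm high. A metal blade 84 mm long, 22 wide, 6 thick sticks out of its front end along +x at mid-height (7 to 13 mm above the underside). Origin: underside of the handle, mid-length; mass centre 6 mm ahead of it. Lies left or right before the chamber, x within 23 degrees of straight away from the robot.
- wand_grip (a point): Centre of the wand's handle, 10 mm above its underside; where to hold it, across its 24 mm width.
- wand_tip (a point): Middle of the tip of the blade, 129 mm along x from the wand's origin, 10 mm above the handle's underside.
- wand_window (a point): Centre of the round sensor window (12 mm white disc in a dark ring) on the upper face of the blade, 117 mm along x from the wand's origin, 13 mm above the handle's underside and 12 mm short of the tip. In use it is under the lamp, 3 mm above the blade's mid-plane.
- meter: Bystander, to be left alone: hand-held meter, white and black, 198 x 65 x 36 mm, lying with its length roughly away from the robot, on the side of the chamber where the wand is not; origin under its middle.
- small_bottle: Bystander, to be left alone: small closed bottle, 57 mm in diameter, 119 mm high, standing left of or behind the chamber; origin at the centre of its foot.
- vial_a: Bystander, to be left alone: vial 28 mm in diameter, 60 mm high, standing right of the chamber; origin at the centre of its foot.
- vial_b: Bystander, to be left alone: another vial 28 mm in diameter, 60 mm high, close to the first.
- retort_stand: Part of the room, an obstacle to keep the arm clear of: tall retort stand with clamped glassware over the hotplate, rising to well over 0.5 m, on the left; it does not move. Origin on the bench, near the middle of its base.
Mind the look-alikes: they are no part of the job. Leave any yellow look-alike of the wand alone.

How it is judged:
By the outcome, as a careful person would: the job done as asked, in the order asked, and still so for the second after the job is handed in, while the arm keeps its last pose, push and grip.
It also fails if it takes over 64 s, if anything falls off the work surface, if the arm or the gripper's body presses on something with over 40 N, if the wrist force passes 120 N, or if a joint passes its speed limit or range.

ROBOT

A 7-joint arm with a two-finger parallel gripper is mounted at the origin on a cart in front of the work surface, level with it; the furniture and walls round the work are solid. World frame = base frame: x ahead of the robot, y to its left, z up, the work surface at z = 0. Lengths are in mm, angles in rad, forces in N, time in s.
With the tool pointing down it reaches from about 350 to 900 mm from the base axis. Payload 7.2 kg.
Tool frame: the origin (TCP) lies between the finger pads; the fingertips stand 14 mm ahead of it and the grasp point (between the pads) lies 5 mm behind it (robot.finger_overhang is the distance from the TCP to the fingertips, in mm); z points along the fingers, y is the line along which they close (so a half turn about z gives the same grasp; the last joint's range is limited). The gripper opens to 88 mm and grips with 3 to 60 N. Pads are 20 mm wide; open, the fingers measure 115 mm over their backs; the gripper's body (75 mm by 178 mm) begins 61 mm behind the grasp point.
Start: joints at [-1.174, 0.411, -0.013, 1.596, 0.006, 1.134, -0.082], TCP at [280.162, 558.693, 236.653] pointing down, gripper open.
Joint ranges: [-2.95, 2.95], [-0.29, 1.99], [-1.47, 1.44], [0.14, 2.54], [-1.03, 4.17], [0.13, 1.85], [-2.86, 2.86]. Speed limits (rad/s): [2.39, 2.39, 3.01, 3.01, 3.14, 3.14, 3.14].

INTERFACE

Orientations are given as a 3x3 rotation matrix whose columns are the frame's x, y, z axes.
In Python, from station import robot, cams, hand_in gives the robot as it stands. The module is installed in compiled form; this text tells all that it offers.
- The arm moves only by the tool send_rows, never from a script. Its argument "plan" is one flat list of numbers, 7 for each row, row after row: the turn, a rotation vector about the tool's x, y, z in rad, then the shift along the tool's x, y, z in mm, then the closure in counts, from 0 (fully open) to 255 (shut). A call has 1 to 20 rows; each row is the pose to reach, as a shift and turn from the pose commanded when the call began, along the tool's axes at that moment; what a row does not reach only later rows make up. A row lasts 1/12 s, in which the tool goes at most 41.7 mm and 7.16 degrees, less where a joint would pass 70% of its speed; a pose out of reach is approached as far as the arm can. A call with a gripper value outside its range is refused whole. The fingers move at their own pace and stop on an object; the grip force is fixed at half the most. Time passes only in rows, so rows that repeat a pose let the fingers close. It gives the time, the measured TCP pose, the force, the opening and the grip force at its end, in the units of the state.
- robot.state(): the state, without advancing time (a new reading comes with each control period).
- cams.read_camera(name): name is "side" or "top"; returns (picture, depth): 480x640x3 uint8, blue, green, red; 480x640 float32, mm along the optical axis (not along the pixel's ray), 0 where there is no reading.
- cams.camera_model(name): a dict with "mtx" (3x3 intrinsics, pixels), "k1" (the pictures are not rectified: a ray, as slopes to the right and down, at radius r is drawn at 1 + k1 r^2 times it, then the intrinsics apply), "rvec" (rotation vector, rad) and "tvec" (3), from world to camera coordinates, as OpenCV has them. Camera axes: x right, y down, z forward; pixel columns grow to the right and rows downward; lengths in mm; the calibration is good to about 2 mm. A picture is of the moment at which its call begins. camera_model takes no time and is no camera call.
- hand_in(): hands the job in; it is judged then, once.
The state is a dict: "time": time; "qpos": joint angles; "qd": joint speeds; "effort": joint torques, N m; "tool_pos": TCP position; "ee_rot": TCP orientation; "force": force on the tool from outside, world axes, zero at the start; "ft_torque": the same for the moment, N m; "opening": finger opening in mm; "grip_force": force on a finger pad.
Only numpy, scipy, OpenCV 4.12 (cv2) and the standard library are available. Lean on these libraries where they do the work, as an engineer would, in place of code of your own. Each camera call takes 0.05 s, during which the arm holds its last target. There are 200 camera calls.

## Working session

There is one attempt and no reset: what is moved stays moved. The work goes in short steps, Python scripts to look and compute and a tool call to move; the robot and the scene stay as the last step left them, time stands still between calls to the robot, and variables do not carry over. Pictures are saved under pics/ and viewed, at most 10 in all, crops included, and the job is handed in when it is done.

Besides the shell and the picture viewer there is one more tool, called after ">>>" by a JSON object that holds its "name" and its "arguments", one argument or row to a line. send_rows: Moves the arm, as the interface text tells. Its arguments: {"type":"object","properties":{"plan":{"type":"array"}},"required":["plan"]}

```bash
mkdir -p pics
cat > h.py <<'E'
import numpy as np, cv2
from station import robot, cams, hand_in
def cloud(name):
    """picture, world xyz per pixel (nan where no depth)"""
    im,d=cams.read_camera(name); m=cams.camera_model(name)
    K=np.array(m["mtx"],float); R=cv2.Rodrigues(np.array(m["rvec"],float))[0]; t=np.array(m["tvec"],float).ravel()
    v,u=np.mgrid[:480,:640].astype(float)
    x=(u-K[0,2])/K[0,0]; y=(v-K[1,2])/K[1,1]; xd,yd=x.copy(),y.copy()
    for _ in range(10):
        s=1+m["k1"]*(x*x+y*y); x,y=xd/s,yd/s
    P=np.stack([x*d,y*d,d],-1)
    W=(P-t)@R
    W[d<=0]=np.nan
    return im,W
def proj(name,p):
    m=cams.camera_model(name);K=np.array(m["mtx"],float); R=cv2.Rodrigues(np.array(m["rvec"],float))[0]; t=np.array(m["tvec"],float).ravel()
    c=np.atleast_2d(p)@R.T+t; s=c[:,:2]/c[:,2:]; r2=(s**2).sum(1,keepdims=True); s=s*(1+m["k1"]*r2)
    return s*[K[0,0],K[1,1]]+[K[0,2],K[1,2]]
E
python3 - <<'E'
from h import *
for n in("top","side"):
    im,W=cloud(n); cv2.imwrite(f"pics/{n}0.png",im); np.save(f"{n}0.npy",W)
    m=cams.camera_model(n); R=cv2.Rodrigues(np.array(m["rvec"],float))[0]; print(n,m["k1"],np.array(m["mtx"])[0,0],-R.T@np.array(m["tvec"]).ravel(), R[2])
s=robot.state(); print(s["ee_rot"],s["time"],s["opening"],robot.finger_overhang)
E
```

```text
top 0.035917214366428835 597.6905509804378 [ 427.74097564  -95.50226757 1367.46741381] [ 0.12728144 -0.00149321 -0.99186552]
side -0.06209951939323888 534.1632426232923 [  608.41856226 -1050.1992357    445.95215092] [-0.02020768  0.93536163 -0.35311508]
[[-8.93923544e-01  4.48219139e-01 -5.48260429e-04]
 [ 4.48219465e-01  8.93922609e-01 -1.29643365e-03]
 [-9.09839804e-05 -1.40465356e-03 -9.99999009e-01]] 0.1 87.74531094288052 14.0
```

View pics/top0.png

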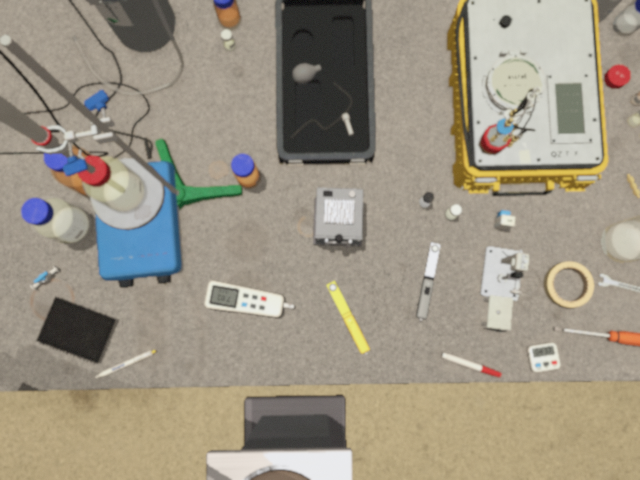

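View pics/side0.png

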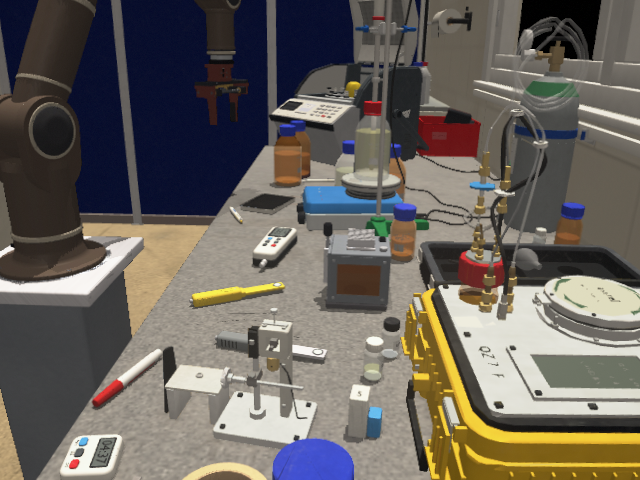

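The top view shows the chamber at about (340,215) with its knob at (339,238), the grey wand from (424,318) to (435,245) on the right, the yellow look-alike at (348,315) and the meter at (245,300). The side view shows the chamber at (358,270) with its knob at (328,230), and the wand at (270,347) behind a fixture in the foreground.

Run:
```python
from h import *
W=np.load("top0.npy"); im=cv2.imread("pics/top0.png")
np.set_printoptions(precision=1,suppress=True)
def box(name,u0,u1,v0,v1,z0,z1):
    w=W[v0:v1,u0:u1].reshape(-1,3); k=(w[:,2]>z0)&(w[:,2]<z1); p=w[k]
    r=cv2.minAreaRect(p[:,:2].astype(np.float32)); print(name,len(p),"mean",p.mean(0),"zq",np.percentile(p[:,2],[5,50,95]),"rect",r); print(cv2.boxPoints(r).tolist())
box("wand",405,450,235,325,4,35)
box("chamber roof",305,375,180,255,95,112)
box("cooler",305,375,180,255,114,135)
box("knobtop",325,352,228,250,118,160)
box("meter",195,300,275,325,8,60)
box("yellow",320,375,275,360,4,40)
box("vials",415,470,185,225,40,80)
box("bench",380,400,300,330,-20,20)
S=np.load("side0.npy")
w=S[215:240,318:338].reshape(-1,3); k=(w[:,2]>110)&(w[:,2]<160)&(np.abs(w[:,1]+140)<60); print("side knob",w[k].mean(0),np.percentile(w[k],[5,95],axis=0))
w=S[230:310,325:395].reshape(-1,3); k=(w[:,2]>20)&(w[:,2]<100)&(w[:,1]<-150)&(w[:,1]>-260); r=cv2.minAreaRect(w[k][:,:2].astype(np.float32)); print("side box wall",r,np.median(w[k],0))
c=np.vstack([cv2.resize(im[225:335,395:460],None,fx=5,fy=5,interpolation=cv2.INTER_CUBIC)])
d=cv2.resize(im[175:260,300:380],None,fx=5,fy=5,interpolation=cv2.INTER_CUBIC)
h=max(c.shape[0],d.shape[0]); o=np.zeros((h,c.shape[1]+d.shape[1],3),np.uint8); o[:c.shape[0],:c.shape[1]]=c; o[:d.shape[0],c.shape[1]:]=d
cv2.imwrite("pics/crop1.png",o)
```

```text
wand 1158 mean [ 517.8 -340.3   13.5] zq [ 4.3 14.1 22.9] rect ((521.3353271484375, -341.78106689453125), (100.980712890625, 204.76974487304688), 88.11579132080078)
[[417.345703125, -388.87774658203125], [622.0047607421875, -395.61053466796875], [625.324951171875, -294.68438720703125], [420.6658935546875, -287.95159912109375]]
chamber roof 1955 mean [ 656.2 -140.   106.2] zq [101.3 106.2 110.9] rect ((654.7734985351562, -139.9615020751953), (100.31971740722656, 119.47124481201172), 87.74201965332031)
[[593.1079711914062, -187.7288818359375], [712.4865112304688, -192.43594360351562], [716.4390258789062, -92.19412231445312], [597.0604858398438, -87.487060546875]]
cooler 280 mean [ 661.8 -140.4  123.6] zq [114.6 124.5 129.2] rect ((648.1510620117188, -140.84490966796875), (110.43539428710938, 63.881927490234375), 2.2970120906829834)
[[591.697509765625, -111.14271545410156], [594.2579345703125, -174.9733123779297], [704.6046142578125, -170.54710388183594], [702.044189453125, -106.71650695800781]]
knobtop 60 mean [ 599.6 -137.1  142.4] zq [135.8 143.  146.9] rect ((600.0762939453125, -137
[... 1068 characters left out ...]
125, -408.7099609375], [725.9918212890625, -432.14813232421875], [754.3079833984375, -344.6614990234375], [681.8924560546875, -321.22332763671875]]
bench 600 mean [ 442.5 -254.3    0.6] zq [-4.1  0.5  5.3] rect ((442.68170166015625, -254.50588989257812), (44.03206253051758, 66.47222137451172), 87.86474609375)
[[408.64837646484375, -275.268310546875], [475.074462890625, -277.7449645996094], [476.71502685546875, -233.74346923828125], [410.2889404296875, -231.26681518554688]]
side knob [ 601.8 -142.2  133.3] [[ 595.5 -146.5  116.5]
 [ 608.  -135.8  144.8]]
side box wall ((651.9895629882812, -188.23175048828125), (27.387584686279297, 117.03790283203125), 75.72140502929688) [ 655.7 -189.    61.2]
```

View pics/crop1.png

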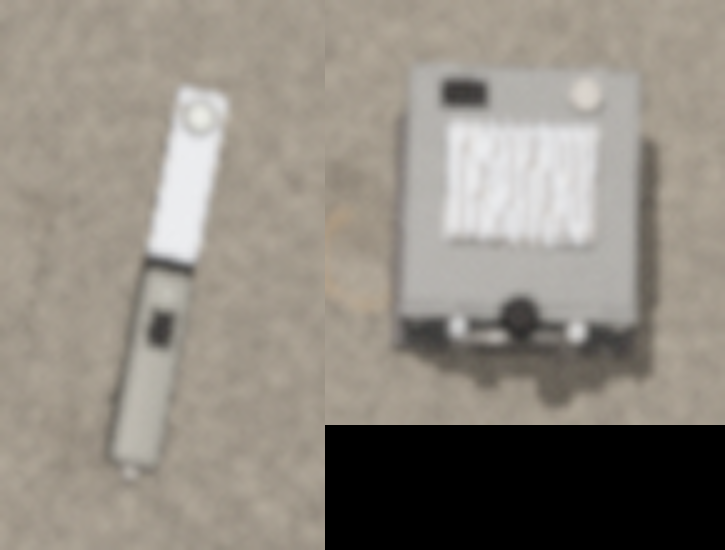

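The crop shows the wand clearly: window at crop (200,116), rear middle (134,463). On the chamber, the roof corners are at (412,66), (640,72), (636,322) and (403,318), and the knob is at (519,317).

```bash
cat >> h.py <<'E'
def plane(name,uv,z):
    """world point on height z seen at pixel uv"""
    m=cams.camera_model(name);K=np.array(m["mtx"],float); R=cv2.Rodrigues(np.array(m["rvec"],float))[0]; t=np.array(m["tvec"],float).ravel()
    xd=(np.array(uv,float)-K[:2,2])/[K[0,0],K[1,1]]; x=xd.copy()
    for _ in range(10): x=xd/(1+m["k1"]*(x@x))
    d=np.r_[x,1]@R; c=-R.T@t
    return c+d*(z-c[2])/d[2]
def totool(target,yaw):
    """shift in tool axes and turn about tool z so that tool x points at yaw (rad)"""
    s=robot.state(); R=np.array(s["ee_rot"]); 
    Rt=np.array([[np.cos(yaw),np.sin(yaw),0],[np.sin(yaw),-np.cos(yaw),0],[0,0,-1.]])
    print("rotvec",cv2.Rodrigues(R.T@Rt)[0].ravel(),"shift",R.T@(np.array(target)-s["tool_pos"]))
E
python3 - <<'E'
from h import *
np.set_printoptions(precision=2,suppress=True)
A=lambda x,y:(300+(x-325)/5-.4,175+y/5-.4); B=lambda x,y:(395+x/5-.4,225+y/5-.4)
ch=np.array([plane("top",A(*p),105)[:2] for p in[(412,66),(640,72),(636,322),(403,318)]]); print("roof",ch)
f=lambda a,b:np.degrees(np.arctan2(*(a-b)[::-1]))
print("yaw: left,right",f(ch[0],ch[3]),f(ch[1],ch[2]),"back,front-90",f(ch[0],ch[1])-90,f(ch[3],ch[2])-90)
co=np.array([plane("top",A(*p),125)[:2] for p in[(448,122),(598,124),(596,242),(444,240)]]);print("cooler",co,f(co[0],co[3]),f(co[1],co[2]),f(co[0],co[1])-90)
print("knob top",plane("top",A(519,317),141)); print("bolts",plane("top",A(458,325),110),plane("top",A(577,330),110))
w=plane("top",B(200,116),13)[:2]; r=plane("top",B(134,463),18)[:2]; j=plane("top",B(172,264),13)[:2]
print("window",w,"rear",r,"len",np.linalg.norm(w-r),"yaw",f(w,r),f(w,j)); u=(w-r)/np.linalg.norm(w-r); print("grip",w-117*u,r+45*u)
totool([500,-140,237],np.pi)
E
```

```text
roof [[ 714.79  -94.1 ]
 [ 710.66 -192.29]
 [ 601.96 -188.  ]
 [ 605.17  -88.68]]
yaw: left,right -2.829278223402763 -2.2627102200492155 back,front-90 -2.409864333689967 -1.8509940385315957
cooler [[ 685.83 -109.01]
 [ 684.01 -172.46]
 [ 633.45 -170.51]
 [ 635.27 -106.52]] -2.8169336836715924 -2.2177205351812534 -1.6462555045120837
knob top [ 599.81 -136.95  141.  ]
bolts [ 601.12 -112.02  110.  ] [ 598.22 -162.51  110.  ]
window [ 591.91 -360.13] rear [ 435.3  -323.39] len 160.85546817760962 yaw -13.202398842985373 -12.830636080731644
grip [ 478.  -333.4] [ 479.11 -333.67]
rotvec [-0.   -0.   -0.46] shift [-509.66 -525.63   -0.31]
```

>>> {"name": "send_rows", "arguments": {
  "plan": [0,0,-0.1,-123,-111,0,0,0,0,-0.425,-492,-446,0,0,0,0,-0.425,-492,-446,0,0,0,0,-0.425,-492,-446,0,0,0,0,-0.425,-492,-446,0,0,0,0,-0.425,-492,-446,0,0,0,0,-0.425,-492,-446,0,0,0,0,-0.425,-492,-446,0,0,0,0,-0.425,-492,-446,0,0,0,0,-0.425,-492,-446,0,0,0,0,-0.425,-492,-446,0,0,0,0,-0.425,-492,-446,0,0,0,0,-0.425,-492,-446,0,0,0,0,-0.425,-492,-446,0,0,0,0,-0.425,-492,-446,0,0,0,0,-0.425,-492,-446,0,0,0,0,-0.425,-492,-446,0,0,0,0,-0.425,-492,-446,0,0,0,0,-0.425,-492,-446,0,0]
}}

```text
time: 1.68
tool_pos: [519.6, -59.9, 236.1]
ee_rot: [[-0.999, 0.04, -0.001], [0.04, 0.999, 0.0], [0.001, 0.0, -1.0]]
force: [-0.4, 0.6, -0.7]
opening: 87.8
grip_force: 0.0
```

Run:
```python
from h import *
np.set_printoptions(precision=3,suppress=True)
s=robot.state(); print(s["time"],s["tool_pos"],np.array(s["ee_rot"]),s["qpos"],s["force"])
totool([600,-137.3,175],np.radians(177.7))
totool([600,-137.3,129],np.radians(177.7))
```

```text
1.6833 [519.632 -59.909 236.149] [[-0.999  0.04  -0.001]
 [ 0.04   0.999  0.   ]
 [ 0.001  0.    -1.   ]] [-0.232  0.239  0.306  1.858 -0.082  1.058  1.637] [-0.396  0.604 -0.652]
rotvec [ 0.    -0.001  0.   ] shift [-83.467 -74.146  61.018]
rotvec [ 0.    -0.001  0.   ] shift [-83.521 -74.166 107.018]
```

>>> {"name": "send_rows", "arguments": {
  "plan": [0,0,0,-40,-37,0,0,0,0,0,-83.5,-74,25,0,0,0,0,-83.5,-74,40,0,0,0,0,-83.5,-74,55,0,0,0,0,-83.5,-74,70,0,0,0,0,-83.5,-74,85,0,0,0,0,-83.5,-74,97,0,0,0,0,-83.5,-74,107,0,0,0,0,-83.5,-74,107,150,0,0,0,-83.5,-74,107,170,0,0,0,-83.5,-74,107,180]
}}

```text
time: 2.6
tool_pos: [601.1, -137.5, 130.5]
ee_rot: [[-0.999, 0.039, 0.001], [0.039, 0.999, 0.0], [-0.001, 0.0, -1.0]]
force: [0.5, -0.4, -0.5]
opening: 71.3
grip_force: 0.0
```

Run:
```python
from h import *
im,W=cloud("side"); a=cv2.resize(im[170:310,280:420],None,fx=4,fy=4,interpolation=cv2.INTER_CUBIC); cv2.imwrite("pics/k1.png",a)
```

```text
(no output)
```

View pics/k1.png

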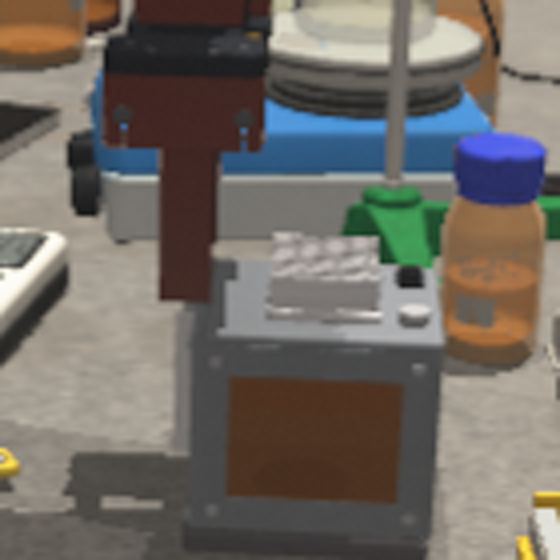

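The side crop shows the near finger at about (190,230). It stands beside the knob above the roof's front edge, and its tip is clear of the roof. Now I'll close on the knob.

>>> {"name": "send_rows", "arguments": {
  "plan": [0,0,0,0,0,0,200,0,0,0,0,0,0,220,0,0,0,0,0,0,255,0,0,0,0,0,0,255,0,0,0,0,0,0,255,0,0,0,0,0,0,255,0,0,0,0,0,0,255,0,0,0,0,0,0,255,0,0,0,0,0,0,255,0,0,0,0,0,0,255,0,0,0,0,0,0,255,0,0,0,0,0,0,255]
}}

```text
time: 3.65
tool_pos: [600.6, -136.8, 129.6]
ee_rot: [[-0.999, 0.039, -0.0], [0.039, 0.999, 0.001], [0.0, 0.001, -1.0]]
force: [-0.6, 5.2, 0.6]
opening: 16.5
grip_force: 30.0
```

>>> {"name": "send_rows", "arguments": {
  "plan": [0,0,0,0,0.5,-2,255,0,0,0,0,0.5,-5,255,0,0,0,0,0.5,-8,255,0,0,0,0,0.5,-11,255,0,0,0,0,0.5,-14,255,0,0,0,0,0.5,-17,255,0,0,0,0,0.5,-20,255,0,0,0,0,0.5,-23,255,0,0,0,0,0.5,-26,255,0,0,0,0,0.5,-28,255,0,0,0,0,0.5,-30,255,0,0,0,0,0.5,-31,255,0,0,0,0,0.5,-31,255,0,0,0,0,0.5,-31,255]
}}

```text
time: 4.82
tool_pos: [600.3, -136.7, 158.1]
ee_rot: [[-0.999, 0.039, -0.002], [0.039, 0.999, -0.0], [0.002, -0.0, -1.0]]
force: [8.0, 2.9, -22.2]
opening: 16.0
grip_force: 30.0
```

>>> {"name": "send_rows", "arguments": {
  "plan": [0,0,0,0.3,0.2,-0.5,255,0,0,0,0.5,0.3,-1,255,0,0,0,0.8,0.3,-1.5,255,0,0,0,0.8,0.3,-1.5,255,0,0,0,0.8,0.3,-1.5,255,0,0,0,0.8,0.3,-1.5,255]
}}

```text
time: 5.32
tool_pos: [600.1, -136.6, 158.3]
ee_rot: [[-0.999, 0.039, -0.001], [0.039, 0.999, -0.001], [0.001, -0.001, -1.0]]
force: [14.7, 0.9, -34.1]
opening: 16.0
grip_force: 30.0
```

Run:
```python
from h import *
im,W=cloud("side"); a=cv2.resize(im[190:310,300:400],None,fx=5,fy=5,interpolation=cv2.INTER_CUBIC); cv2.imwrite("pics/k2.png",a)
print(robot.state()["effort"],robot.state()["ft_torque"])
```

```text
[ 2.66072094e+00 -7.61500096e+01  9.98064995e+00 -2.96960628e+01
  1.58562116e+00  4.74760428e+00  5.15856198e-03] [ 0.23798133 -3.20028784 -0.03771567]
```

View pics/k2.png

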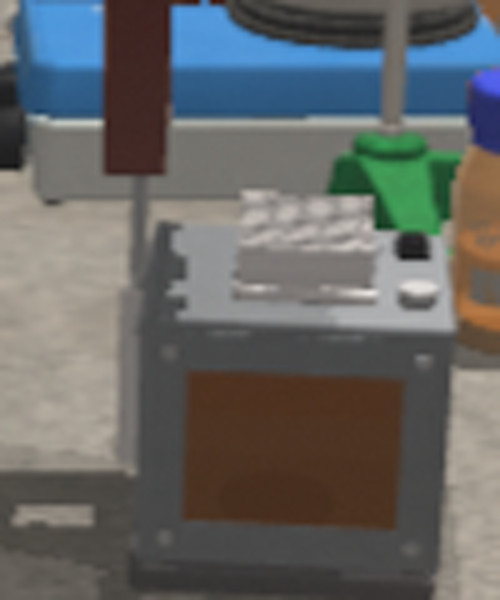

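>>> {"name": "send_rows", "arguments": {
  "plan": [0,0,0,-0.5,0,1,255,0,0,0,-1,0,2,255,0,0,0,-1.5,0,2.5,255,0,0,0,-1.8,0,2.5,255,0,0,0,-1.8,0,2.5,255,0,0,0,-1.8,0,2.5,255]
}}

```text
time: 5.87
tool_pos: [600.5, -136.7, 158.1]
ee_rot: [[-0.999, 0.04, -0.003], [0.04, 0.999, 0.0], [0.003, 0.0, -1.0]]
force: [3.5, 3.6, -22.0]
opening: 15.8
grip_force: 30.0
```

>>> {"name": "send_rows", "arguments": {
  "plan": [0,0,0,0,0,0.8,255,0,0,0,0,0,1.4,255,0,0,0,0,0,1.4,255,0,0,0,0,0,1.4,255]
}}

```text
time: 6.2
tool_pos: [600.6, -136.7, 158.0]
ee_rot: [[-0.999, 0.04, -0.002], [0.04, 0.999, 0.001], [0.002, 0.001, -1.0]]
force: [-1.8, 5.4, -15.5]
opening: 16.1
grip_force: 30.0
```

>>> {"name": "send_rows", "arguments": {
  "plan": [0,0,0,0,0,1,255,0,0,0,0,0,1.5,255,0,0,0,0,0,1.5,150,0,0,0,0,0,1.5,100,0,0,0,0,0,1.5,100,0,0,0,0,0,1.5,100,0,0,0,0,0,1.5,100,0,0,0,0,0,-15,100,0,0,0,0,0,-35,100,0,0,0,0,0,-60,100,0,0,0,0,0,-60,100]
}}

```text
time: 7.12
tool_pos: [603.9, -138.3, 223.3]
ee_rot: [[-0.999, 0.041, 0.007], [0.041, 0.999, -0.001], [-0.007, -0.001, -1.0]]
force: [1.1, -0.5, 0.6]
opening: 53.4
grip_force: 0.0
```

Run:
```python
from h import *
np.set_printoptions(precision=1,suppress=True)
im,W=cloud("side"); a=cv2.resize(im[190:310,300:400],None,fx=5,fy=5,interpolation=cv2.INTER_CUBIC); cv2.imwrite("pics/k3.png",a)
np.save("side_k.npy",W)
# predicted pixels of knob top/bottom centre for raised / lowered
for dz in(0,24,29,32): print(dz,(proj("side",[[600.3,-137,117+dz],[600.3,-137,141+dz]])-[300,190])*5)
w=W[190:240,315:345].reshape(-1,3); k=(w[:,2]>125)&(w[:,2]<185)&(abs(w[:,1]+137)<25)&(abs(w[:,0]-600)<15); print(w[k].mean(0),np.percentile(w[k],[3,50,97],axis=0))
```

```text
0 [[132.6 233.9]
 [133.9 171.2]]
24 [[133.9 171.2]
 [135.3 107.5]]
29 [[134.2 158. ]
 [135.5  94. ]]
32 [[134.4 150.1]
 [135.7  86. ]]
[ 601.1 -141.6  157.7] [[ 593.2 -146.9  128.3]
 [ 600.9 -141.8  160. ]
 [ 609.2 -136.   172.9]]
```

View pics/k3.png

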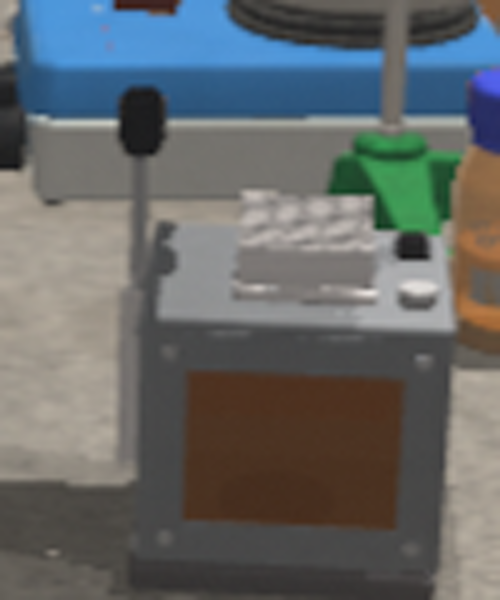

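The crop shows the released knob standing high, from about (140,86) to (140,155) in the crop, near the 32 mm prediction. I'll check it against the first picture by shift.

Run:
```python
from h import *
np.set_printoptions(precision=2,suppress=True)
a=cv2.imread("pics/side0.png"); b,_=cams.read_camera("side")
def cen(im,v0,v1):
    g=im[v0:v1,320:337].max(2); ys,xs=np.nonzero(g<60); return xs.mean()+320,ys.mean()+v0,ys.min()+v0,ys.max()+v0,len(xs)
print(cen(a,215,240),cen(b,203,225))
p=lambda dz:proj("side",[600.3,-137,129+dz])[0]
print(p(0),p(29),p(32))
totool([478.5,-333.5,90],np.radians(167))
totool([478.5,-333.5,16.5],np.radians(167))
```

```text
(np.float64(327.5), np.float64(228.77083333333334), np.int64(223), np.int64(235), 96) (np.float64(327.9519230769231), np.float64(213.89423076923077), np.int64(208), np.int64(220), 104)
[326.65 230.54] [326.97 215.23] [327.01 213.63]
rotvec [-0.    0.    0.19] shift [ 116.23 -200.77  129.19]
rotvec [-0.    0.    0.19] shift [ 116.44 -200.74  202.69]
```

Run:
```python
from h import *
np.set_printoptions(precision=0,suppress=True)
c=lambda p:((proj("side",p)-[300,190])*5+2)
x=np.array([.9992,-.040]);y=np.array([.040,.9992]);o=np.array([603.5,-137.])
P=lambda a,b,z:[*(o+a*x+b*y),z]
print("roof near front/back, far back",c([P(0,-50,105),P(110,-50,105),P(110,50,105),P(0,50,105)]))
print("bottom near",c([P(0,-50,0),P(110,-50,0),P(0,-56,0),P(110,-56,0)]))
print("cooler near top f/b",c([P(32,-32,125),P(82,-32,125)]))
print("bottle foot-ish none; knob top/bottom at 28,32",c([P(-3.5,0,169),P(-3.5,0,145),P(-3.5,0,173),P(-3.5,0,149)]))
im=cv2.imread("pics/k3.png"); 
g=im[:,:,:].max(2); print("dark rows col140",[ (v,int(g[v,140])) for v in range(70,175,5)])
im=cv2.imread("pics/side0.png"); print(im[215:245,326:330].max(2).mean(1))
```

```text
roof near front/back, far back [[135. 317.]
 [453. 330.]
 [438. 232.]
 [150. 221.]]
bottom near [[129. 587.]
 [435. 601.]
 [128. 595.]
 [435. 608.]]
cooler near top f/b [[230. 249.]
 [373. 254.]]
bottle foot-ish none; knob top/bottom at 28,32 [[137.  99.]
 [135. 163.]
 [137.  88.]
 [136. 152.]]
dark rows col140 [(70, 159), (75, 138), (80, 143), (85, 107), (90, 47), (95, 30), (100, 34), (105, 32), (110, 30), (115, 30), (120, 31), (125, 31), (130, 31), (135, 30), (140, 31), (145, 31), (150, 27), (155, 48), (160, 78), (165, 90), (170, 91)]
[133. 114. 112. 112. 112. 112. 113.  70.  44.  40.  37.  32.  32.  31.
  30.  32.  32.  31.  31.  32.  31.  84. 104. 110. 113. 102.  97.  98.
  93.  90.]
```

Run:
```python
from h import *
np.set_printoptions(precision=2,suppress=True)
b=cv2.imread("pics/k3.png").max(2).astype(float)   # 5x crop, origin (300,190)
g=cv2.GaussianBlur(b,(1,15),0); 
def edge(img,col,r0,r1,sgn):
    d=np.diff(img[r0:r1,col-4:col+5].mean(1))*sgn; return r0+int(np.argmax(d))
x=np.array([.9992,-.040]);y=np.array([.040,.9992]);o=np.array([603.5,-137.])
P=lambda a,b,z:[*(o+a*x+b*y),z]
for a in(20,40,60,80,100):
    out=[]
    for (bb,z,s) in((-50,105,-1),(-56,105,-1),(-56,0,1),(-50,0,1)):
        q=(proj("side",P(a,bb,z))[0]-[300,190])*5+2
        out+= [q.round(0).tolist(), edge(g,int(q[0]),int(q[1])-18,min(int(q[1])+18,598),s)]
    print(a,out)
q=[((proj("side",P(a,-32,125))[0]-[300,190])*5+2).round(0) for a in(32,82)]; print("cooler",q, [edge(g,int(w[0]),int(w[1])-15,int(w[1])+15,-1) for w in q])
# knob by half-level, same method in both frames
def ends(col,lo,hi):
    h=70.; k=np.nonzero(col<h)[0]; i,j=k[0],k[-1]
    return lo+i-1+(col[i-1]-h)/(col[i-1]-col[i]), lo+j+(h-col[j])/(col[j+1]-col[j])
a=cv2.imread("pics/side0.png").max(2)[:,327:329].mean(1).astype(float); c,_=cams.read_camera("side"); c=c.max(2)[:,327:329].mean(1).astype(float)
print(ends(a[218:240],218,240),ends(c[203:225],203,225)); print([proj("side",P(-3.5,0,z))[0][1] for z in(117,141,145,169,149,173)])
```

```text
20 [[193.0, 319.0], 320, [192.0, 326.0], 320, [184.0, 597.0], 592, [185.0, 590.0], 592]
40 [[250.0, 322.0], 322, [250.0, 328.0], 322, [240.0, 600.0], 594, [240.0, 592.0], 594]
60 [[308.0, 324.0], 325, [308.0, 330.0], 325, [295.0, 602.0], 594, [295.0, 595.0], 594]
80 [[366.0, 326.0], 327, [366.0, 333.0], 327, [351.0, 605.0], 594, [351.0, 597.0], 594]
100 [[424.0, 328.0], 330, [425.0, 335.0], 330, [407.0, 607.0], 596, [407.0, 599.0], 596]
cooler [array([230., 249.]), array([373., 254.])] [254, 250]
(np.float64(222.0), np.float64(236.25581395348837)) (np.float64(207.22680412371133), np.float64(221.1627906976744))
[np.float64(236.7479497223833), np.float64(224.21519630788762), np.float64(222.1052542230153), np.float64(209.3174356477632), np.float64(219.98923197517465), np.float64(207.16464385099488)]
```

>>> {"name": "send_rows", "arguments": {
  "plan": [0,0,0.06,15,-26,0,0,0,0,0.12,35,-60,0,0,0,0,0.187,55,-95,10,0,0,0,0.187,76,-130,30,0,0,0,0.187,96,-166,60,0,0,0,0.187,116,-201,85,0,0,0,0.187,116,-201,110,0,0,0,0.187,116,-201,110,0,0,0,0.187,116,-201,110,0,0,0,0.187,116,-201,110,0]
}}

```text
time: 8.1
tool_pos: [478.4, -332.4, 108.3]
ee_rot: [[-0.975, 0.224, -0.0], [0.224, 0.975, 0.001], [0.0, 0.001, -1.0]]
force: [0.3, 0.2, 0.4]
opening: 87.6
grip_force: 0.0
```

Run:
```python
from h import *
np.set_printoptions(precision=2,suppress=True)
o=np.array([603.5,-137.])
def knobz(name,z0,r):
    Z=[]
    for _ in range(6):
        im,W=cloud(name)
        c=proj(name,[600.3,-137,z0])[0].round().astype(int)
        Z.append(W[c[1]-r:c[1]+r+1,c[0]-r:c[0]+r+1])
    Z=np.array(Z); return c,np.median(Z[...,2],0),im
c,z,im=knobz("top",173,4); print(c); print(z.round(0))
W0=np.load("top0.npy"); c0=proj("top",[600.3,-137,141])[0].round().astype(int); print(c0,W0[c0[1]-4:c0[1]+5,c0[0]-4:c0[0]+5,2].round(0))
Zs=np.array([cloud("side")[1] for _ in range(4)]); print("side knob col z", np.median(Zs[:,203:228,328,:],0).round(0)[:,1:].tolist())
S0=np.load("side0.npy"); print(S0[218:242,328,1:].round(0).tolist())
cv2.imwrite("pics/top1.png",im)
g=im[:,:,:].max(2); print(g[c[1]-6:c[1]+7,c[0]-6:c[0]+7])
totool([478.5,-333.5,16.5],np.radians(167))
```

```text
[339 236]
[[104. 106.  nan 169. 171. 171. 104. 105. 105.]
 [106. 165. 172. 172. 173. 173. 172. 166. 106.]
 [105. 173. 173. 173.  nan 173. 174. 172. 106.]
 [166. 173. 172. 170. 173.  nan 173. 172. 168.]
 [168.  nan 173. 174. 172. 175. 172. 172. 172.]
 [167. 170. 172. 175. 172. 173. 172.  nan 166.]
 [160. 169. 173. 174. 173. 173. 171. 171.  nan]
 [ 94. 167. 170. 171. 173. 171. 171. 166.  nan]
 [104. 103. 161. 167. 168. 167. 161. 104.  nan]]
[338 238] [[107. 105. 106. 139. 141. 144. 137. 107. 107.]
 [110. 102. 144. 144. 141. 144. 143. 145. 105.]
 [105. 138. 146. 148. 143. 144. 143. 145. 141.]
 [103. 147. 142. 143. 148. 144. 145. 144. 142.]
 [106. 135. 145. 146. 151. 145. 144. 143. 144.]
 [ 92. 140. 143. 146. 146. 142. 144. 144. 141.]
 [ 78. 139. 146. 143. 140. 141. 142. 143. 138.]
 [ 52.  63. 136. 144. 140. 143. 144. 137.  68.]
 [ 75.  77.  72. 133. 139. 141. 135.  78.  74.]]
side knob col z [[219.0, 77.0], [217.0, 75.0], [217.0, 73.0], [215.0, 71.0], [-135.0, 173.0], [-142.0, 173.0], [-144.0, 172.0], [-145.0, 170.0], [-144.0, 168.0], [-147.0, 167.0], [-144.0, 164.0], [-143.0, 162.0], [
[... 680 characters left out ...]
7 186 185 179 172 165 165 167 173 180 185 186 187]
 [187 185 178 162 141 126 124 131 149 168 179 185 186]
 [187 180 167 136 102  85  79  88 111 141 166 180 184]
 [184 172 147 106  78  69  69  72  80 112 149 175 182]
 [177 164 124  80  69  70  72  67  68  92 134 165 177]
 [171 151 109  68  68  74  71  69  71  83 128 160 172]
 [166 148 103  65  63  71  73  67  67  89 134 163 174]
 [157 144 112  76  56  58  62  60  62  91 132 156 166]
 [172 162 140 100  64  47  50  52  64  93 121 138 153]
 [184 175 154 121  79  57  51  59  77 106 121 131 143]
 [151 144 132 104  83  73  69  72  85  98 108 112 123]
 [ 97  95  91  84  78  76  77  79  83  87  88  88  95]]
rotvec [0. 0. 0.] shift [-0.56 -0.31 92.08]
```

Both cameras now put the knob top at 173 mm, which is 141 + 32, so the gate is fully up. It had simply started a few millimetres raised. Next is the wand.

>>> {"name": "send_rows", "arguments": {
  "plan": [0,0,0,0,-0.5,20,0,0,0,0,-0.5,-0.5,40,0,0,0,0,-0.5,-0.5,58,0,0,0,0,-0.5,-0.5,72,0,0,0,0,-0.5,-0.5,82,0,0,0,0,-0.5,-0.5,88,0,0,0,0,-0.5,-0.5,91,0,0,0,0,-0.5,-0.5,92,0,0,0,0,-0.5,-0.5,92,120,0,0,0,-0.5,-0.5,92,180,0,0,0,-0.5,-0.5,92,255,0,0,0,-0.5,-0.5,92,255,0,0,0,-0.5,-0.5,92,255,0,0,0,-0.5,-0.5,92,255,0,0,0,-0.5,-0.5,92,255,0,0,0,-0.5,-0.5,92,255,0,0,0,-0.5,-0.5,92,255,0,0,0,-0.5,-0.5,92,255,0,0,0,-0.5,-0.5,92,255,0,0,0,-0.5,-0.5,92,255]
}}

```text
time: 10.27
tool_pos: [478.1, -333.7, 16.2]
ee_rot: [[-0.974, 0.225, -0.0], [0.225, 0.974, 0.0], [0.0, 0.0, -1.0]]
force: [-0.8, -0.1, 0.2]
opening: 23.7
grip_force: 30.0
```

>>> {"name": "send_rows", "arguments": {
  "plan": [0,0,0,0,0,-3,255,0,0,0,0,0,-8,255,0,0,0,0,0,-15,255,0,0,0,0,0,-25,255,0,0,0,0,0,-35,255,0,0,0,0,0,-45,255,0,0,0,0,0,-55,255,0,0,0,0,0,-62,255,0,0,0,0,0,-65,255,0,0,0,0,0,-65,255,0,0,0,0,0,-65,255,0,0,0,0,0,-65,255]
}}

```text
time: 11.27
tool_pos: [477.8, -333.6, 80.8]
ee_rot: [[-0.974, 0.225, -0.001], [0.225, 0.974, 0.0], [0.001, 0.0, -1.0]]
force: [-0.3, 0.2, -0.7]
opening: 23.8
grip_force: 30.0
```

Run:
```python
from h import *
np.set_printoptions(precision=2,suppress=True)
s=robot.state(); p=np.array(s["tool_pos"]); R=np.array(s["ee_rot"]); print(p,s["force"],s["opening"])
ax=-R[:,0]; ay=-R[:,1]*1.0
print("tool x dir yaw",np.degrees(np.arctan2(ax[1],ax[0])))
Ws=[];
for _ in range(4):
    im,W=cloud("top"); Ws.append(W)
W=np.nanmedian(Ws,0); cv2.imwrite("pics/top2.png",im)
# blade points in the gripper's frame: along ax, across, z
d=W-p; a=d@ax; b=d@R[:,1]; z=W[...,2]
k=(a>50)&(a<150)&(abs(b)<25)&(z>55)&(z<105)
print(k.sum(),"a range",np.percentile(a[k],[1,99]),"b mean",b[k].mean())
A=np.c_[a[k],b[k],np.ones(k.sum())]; c=np.linalg.lstsq(A,z[k],rcond=None)[0]; print("z = ",c, "slope deg",np.degrees(c[:2]),"rms",np.std(z[k]-A@c))
c2=np.polyfit(a[k],b[k],1); print("yaw of blade vs tool deg",np.degrees(c2[0]),"b at 0",c2[1])
# window: white disc? project prediction
q=p+117*ax; q[2]=p[2]-6.2+3; print("pred window px",proj("top",q), "tip",proj("top",p+129*ax+[0,0,-6.2]))
u,v=proj("top",q)[0].astype(int)
cv2.imwrite("pics/w1.png",cv2.resize(im[v-30:v+90,u-55:u+55],None,fx=5,fy=5,interpolation=cv2.INTER_CUBIC)); print(u-55,v-30)
```

```text
[ 477.8  -333.58   80.78] [-0.34  0.23 -0.73] 23.84196505975714
tool x dir yaw -12.985791526202982
341 a range [ 51.62 126.65] b mean 0.299399512999205
z =  [ 0.    0.   77.83] slope deg [0.16 0.14] rms 1.5773651790179266
yaw of blade vs tool deg -2.147857552705133 b at 0 3.7065225864711957
pred window px [[440.16 244.19]] tip [[440.9  239.03]]
385 214
```

View pics/w1.png

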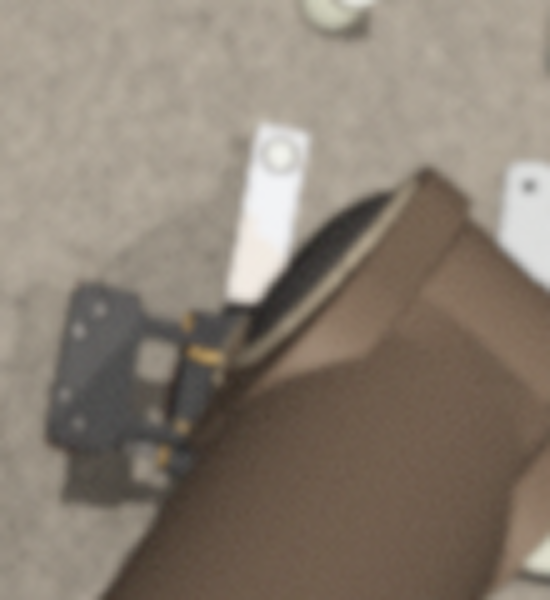

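The crop shows the blade level, with its window at crop (280,155), i.e. (440.6,244.6). That is within 1 mm of the prediction, so the wand sits as assumed in the grip.

>>> {"name": "send_rows", "arguments": {
  "plan": [0,0,0,8,-2,0,255,0,0,0,20,-5,0,255,0,0,0,34,-5,0,255,0,0,-0.01,40,5,0,255,0,0,-0.03,45,22,0,255,0,0,-0.06,50,44,0,255,0,0,-0.09,55,68,0,255,0,0,-0.12,60,92,0,255,0,0,-0.14,65,116,0,255,0,0,-0.16,70,138,0,255,0,0,-0.17,75,158,0,255,0,0,-0.18,79,174,0,255,0,0,-0.187,81,184,0,255,0,0,-0.187,82,188,0,255,0,0,-0.187,82.4,188.8,0,255,0,0,-0.187,82.4,188.8,0,255,0,0,-0.187,82.4,188.8,0,255,0,0,-0.187,82.4,188.8,0,255]
}}

```text
time: 12.97
tool_pos: [440.1, -132.4, 81.2]
ee_rot: [[-0.999, 0.041, 0.0], [0.041, 0.999, -0.0], [-0.0, -0.0, -1.0]]
force: [-0.2, -0.3, -2.3]
opening: 23.6
grip_force: 30.0
```

Run:
```python
from h import *
np.set_printoptions(precision=3,suppress=True)
s=robot.state(); p=np.array(s["tool_pos"]); R=np.array(s["ee_rot"]); print(s["time"],p,s["force"],R)
ax=-R[:,0]; Ws=[]
for _ in range(4):
    im,W=cloud("top"); Ws.append(W)
W=np.nanmedian(Ws,0)
d=W-p; a=d@ax; b=d@R[:,1]; z=W[...,2]
k=(a>50)&(a<150)&(abs(b)<25)&(z>62)&(z<100)
A=np.c_[a[k],b[k],np.ones(k.sum())]; c=np.linalg.lstsq(A,z[k],rcond=None)[0]; print(k.sum(),"z at 117",c@[117,0,1],"slope",np.degrees(c[:2]))
q=p+117*ax+[0,0,-3.2]; print("pred window",proj("top",q))
u0,v0=300,190; cv2.imwrite("pics/w2.png",cv2.resize(im[v0:v0+115,u0:u0+90],None,fx=5,fy=5,interpolation=cv2.INTER_CUBIC))
# centre line of bright blade per row
g=im.min(2).astype(int); 
for v in range(244,290,4):
    xs=np.nonzero(g[v,320:365]>185)[0]+320
    if len(xs)>3: print(v,xs.min(),xs.max(),end="; ")
o=np.array([603.5,-136.6]); totool([o[0]-149*.9992,o[1]+149*.0401,61.1],np.radians(177.7))
```

```text
12.9667 [ 440.148 -132.357   81.228] [-0.159 -0.259 -2.277] [[-0.999  0.041  0.   ]
 [ 0.041  0.999 -0.   ]
 [-0.    -0.    -1.   ]]
262 z at 117 78.52831378658631 slope [ 0.149 -0.763]
pred window [[337.985 261.586]]
260 333 343; 264 333 343; 268 333 343; 272 333 342; 276 333 342; 280 336 342; rotvec [-0.    -0.    -0.001] shift [-14.427   1.814  20.085]
```

View pics/w2.png

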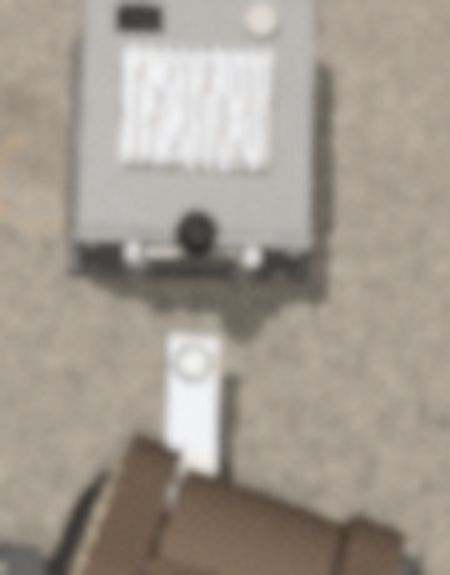

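The crop shows the blade in line with the chamber axis: window at (193,363), tip at row 335, knob at (197,233). It is level and nearly parallel to the chamber's sides. Next I go down to slot height, 20 mm short of the face.

>>> {"name": "send_rows", "arguments": {
  "plan": [0,0,0,0,0.5,4,255,0,0,0,0,1,10,255,0,0,0,0,1.8,16,255,0,0,0,0,1.8,19,255,0,0,0,-3,1.8,20.2,255,0,0,0,-8,1.8,20.2,255,0,0,0,-12,1.8,20.2,255,0,0,0,-14.4,1.8,20.2,255,0,0,0,-14.4,1.8,20.2,255,0,0,0,-14.4,1.8,20.2,255,0,0,0,-14.4,1.8,20.2,255]
}}

```text
time: 14.08
tool_pos: [454.6, -130.2, 61.1]
ee_rot: [[-0.999, 0.04, 0.0], [0.04, 0.999, 0.0], [-0.0, 0.0, -1.0]]
force: [0.3, 0.0, -1.0]
opening: 23.7
grip_force: 30.0
```

Run:
```python
from h import *
np.set_printoptions(precision=3,suppress=True)
s=robot.state(); p=np.array(s["tool_pos"]); R=np.array(s["ee_rot"]); print(p,s["force"],s["ft_torque"],R)
ax=-R[:,0]
# side view: blade depth points -> height & level
Ws=np.nanmedian([cloud("side")[1] for _ in range(4)],0); d=Ws-p; a=d@ax; b=d@R[:,1]; z=Ws[...,2]
k=(a>60)&(a<125)&(abs(b)<20)&(z>45)&(z<70); print(k.sum(),"z mean by a:",[(q,z[k&(a>q)&(a<q+15)].mean().round(1)) for q in(60,75,90,105)])
Wt=np.nanmedian([cloud("top")[1] for _ in range(4)],0); d=Wt-p; a=d@ax; b=d@R[:,1]; z=Wt[...,2]
k=(a>60)&(a<135)&(abs(b)<20)&(z>45)&(z<70); print(k.sum(),"top z",np.median(z[k]),[(q,b[k&(a>q)&(a<q+15)].mean().round(1)) for q in(75,90,105)])
o=np.array([603.5,-136.6]); totool([o[0]-149*.9992,o[1]+149*.0401,61.0],np.radians(177.7))
im=cams.read_camera("side")[0]; cv2.imwrite("pics/s4.png",cv2.resize(im[180:330,240:400],None,fx=4,fy=4,interpolation=cv2.INTER_CUBIC))
x=np.array([.9992,-.0401,0]); print((proj("side",[[603.5,-136.6,55],list(np.r_[o,55]-20*x)])-[240,180])*4+1.5)
```

```text
[ 454.614 -130.151   61.102] [ 0.307  0.022 -0.983] [ 0.009  0.021 -0.04 ] [[-0.999  0.04   0.   ]
 [ 0.04   0.999  0.   ]
 [-0.     0.    -1.   ]]
245 z mean by a: [(60, np.float64(57.6)), (75, np.float64(57.9)), (90, np.float64(57.8)), (105, np.float64(57.7))]
224 top z 58.61854332924295 [(75, np.float64(-3.1)), (90, np.float64(-0.4)), (105, np.float64(-0.1))]
rotvec [0. 0. 0.] shift [-0.014 -0.496  0.052]
[[351.844 354.009]
 [308.92  352.256]]<stdin>:6: RuntimeWarning: All-NaN slice encountered
```

View pics/s4.png

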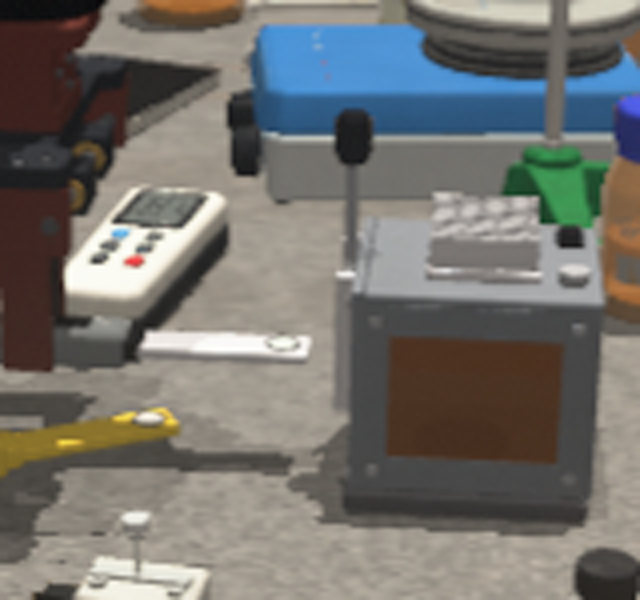

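The side crop shows the blade level, its tip at (310,350) against the predicted (309,352), with the slot mouth ahead and the yellow look-alike clear below. Inserting in stages.

>>> {"name": "send_rows", "arguments": {
  "plan": [0,0,0,-3,-0.3,0,255,0,0,0,-7,-0.3,0,255,0,0,0,-11,-0.3,0,255,0,0,0,-15,-0.3,0,255,0,0,0,-18,-0.3,0,255,0,0,0,-21,-0.3,0,255,0,0,0,-24,-0.3,0,255,0,0,0,-27,-0.3,0,255,0,0,0,-29,-0.3,0,255,0,0,0,-30,-0.3,0,255,0,0,0,-30,-0.3,0,255]
}}

```text
time: 15.45
tool_pos: [484.9, -131.6, 61.0]
ee_rot: [[-0.999, 0.04, 0.0], [0.04, 0.999, -0.0], [-0.0, -0.0, -1.0]]
force: [-0.4, -0.4, -1.2]
opening: 24.1
grip_force: 30.0
```

>>> {"name": "send_rows", "arguments": {
  "plan": [0,0,0,-3,0,0,255,0,0,0,-7,0,0,255,0,0,0,-11,0,0,255,0,0,0,-15,0,0,255,0,0,0,-19,0,0,255,0,0,0,-23,0,0,255,0,0,0,-27,0,0,255,0,0,0,-31,0,0,255,0,0,0,-35,0,0,255,0,0,0,-39,0,0,255,0,0,0,-43,0,0,255,0,0,0,-46,0,0,255,0,0,0,-49,0,0,255,0,0,0,-51,0,0,255,0,0,0,-52,0,0,255,0,0,0,-52,0,0,255,0,0,0,-52,0,0,255,0,0,0,-52,0,0,255]
}}

```text
time: 16.95
tool_pos: [536.4, -133.7, 61.0]
ee_rot: [[-0.999, 0.04, -0.0], [0.04, 0.999, 0.0], [0.0, 0.0, -1.0]]
force: [-0.2, 0.3, -1.2]
opening: 24.0
grip_force: 30.0
```

Run:
```python
from h import *
np.set_printoptions(precision=3,suppress=True)
s=robot.state(); p=np.array(s["tool_pos"]); print(p,s["force"],s["ft_torque"],s["opening"])
o=np.array([603.5,-136.6]); x=np.array([.9992,-.0401]); y=np.array([.0401,.9992]); d=p[:2]-o; print("window along",d@x+116.3,"lateral",d@y)
im=cams.read_camera("side")[0]; cv2.imwrite("pics/s5.png",cv2.resize(im[180:330,240:400],None,fx=4,fy=4,interpolation=cv2.INTER_CUBIC))
```

```text
[ 536.392 -133.705   61.025] [-0.207  0.288 -1.161] [0.036 0.026 0.041] 23.950349884621247
window along 49.129981842030745 lateral 0.2012128442607503
```

View pics/s5.png

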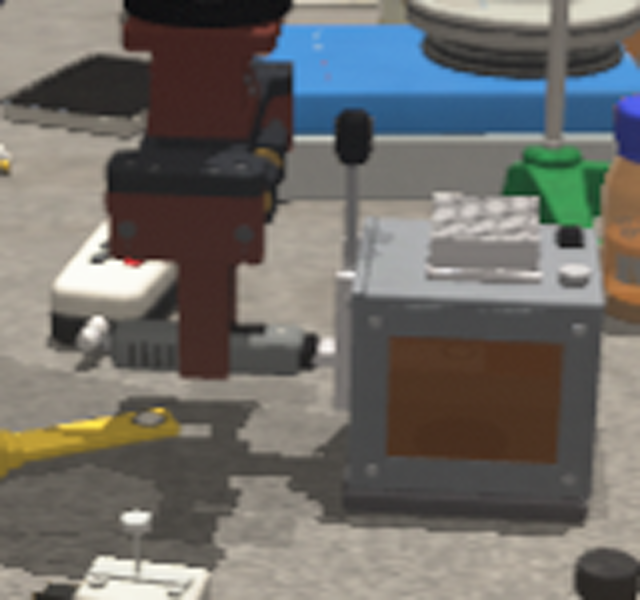

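The side crop shows the blade through the slot, with the handle front at (315,348), the knob still up at (352,135), and the wand level. There is no contact force. A final 0.8 mm nudge, settle, then hand in.

>>> {"name": "send_rows", "arguments": {
  "plan": [0,0,0,-0.8,-0.1,0,255,0,0,0,-0.8,-0.1,0,255,0,0,0,-0.8,-0.1,0,255,0,0,0,-0.8,-0.1,0,255,0,0,0,-0.8,-0.1,0,255,0,0,0,-0.8,-0.1,0,255]
}}

```text
time: 17.5
tool_pos: [537.4, -133.8, 61.0]
ee_rot: [[-0.999, 0.04, -0.0], [0.04, 0.999, 0.0], [0.0, 0.0, -1.0]]
force: [-0.3, -0.3, -0.5]
opening: 23.7
grip_force: 30.0
```

Run:
```python
from h import *
s=robot.state(); print(s["tool_pos"],s["force"],s["time"])
print(hand_in())
```

```text
[ 537.37628531 -133.82629173   61.04685247] [-0.34895689 -0.30859263 -0.45588285] 17.5
the job is handed in; nothing more can be done
None
```

The job is handed in at 17.5 s: the gate is fully up and staying there, and the wand is held level through the slot with its window about 50 mm in, under the lamp, with no measurable force on the slot; no verdict came back.

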